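# Check and nip up the clamp screws of a mould press

## Robot

A 6-joint arm with a two-finger parallel gripper is mounted at the origin on the work surface. World frame = base frame: x ahead of the robot, y to its left, z up, the work surface at z = 0. Lengths are in m, angles in rad, forces in N, time in s.
With the tool pointing down it reaches from about 0.3 to 0.875 m from the base axis. Payload 6.4 kg.
Tool frame: the origin (TCP) lies at the very end of the fingers, on their centre line; the grasp point (between the pads) lies 19 mm behind it; z points along the fingers, y is the line along which they close (so a half turn about z gives the same grasp; the last joint's range is limited). The gripper opens to 85 mm and grips with 20 to 120 N. Pads are 22 mm wide; open, the fingers measure 114 mm over their backs; the gripper's body (76 mm by 85 mm) begins 54 mm behind the grasp point. The pads swing forward as they close: fully open they stand 13 mm farther back than shut.
Start: joints at [-1.324, 0.181, 1.607, -0, 1.354, -0.206], TCP at [0.252, -0.517, 0.231] pointing down, gripper open.
Joint ranges: [-2.99, 2.99], [-0.89, 2.07], [0.3, 2.58], [-1.14, 4.28], [0, 2.63], [-3.12, 3.12]. Speed limits (rad/s): [2.57, 2.57, 3.01, 3.14, 3.14, 3.14].

## Interface

Orientations are given as a unit quaternion [w, x, y, z].
In Python, from bench import ctrl, camera, calibration, order, outline_of gives the robot as it stands.
- The arm moves only by the tool move_arm, never from a script. Its argument "series" is a list that holds one entry, the list of rows, each a list of 5 numbers: the opening, from 0 (shut) to 1 (fully open), then the shift along the tool's x, y, z in mm, then the turn about the tool's z in rad. A call has exactly 10 rows; each row is the pose to reach, as a shift and turn from the pose commanded when the call began, along the tool's axes at that moment; what a row does not reach only later rows make up. A row lasts 1/12 s, in which the tool goes at most 41.7 mm and 7.16 degrees, less where a joint would pass 70% of its speed; a pose out of reach is approached as far as the arm can. A call with a gripper value outside its range is refused whole. The fingers move at their own pace and stop on an object; the grip force is fixed at half the most. Time passes only in rows, so rows that repeat a pose let the fingers close, or fill a call up. It gives the time, the measured TCP pose, the force, the opening and the grip force at its end, in the units of the state.
- ctrl.get_obs(): the state, without advancing time (a new reading comes with each control period).
- camera(name): name is "side" or "top"; returns (picture, depth): 384x512x3 uint8, blue, green, red; 384x512 float32, m along the optical axis (not along the pixel's ray), 0 where there is no reading.
- calibration(name): a dict with "intrinsics" (3x3 intrinsics, pixels), "k1" (the pictures are not rectified: a ray, as slopes to the right and down, at radius r is drawn at 1 + k1 r^2 times it, then the intrinsics apply), "rvec" (rotation vector, rad) and "tvec" (3), from world to camera coordinates, as OpenCV has them. Camera axes: x right, y down, z forward; pixel columns grow to the right and rows downward; lengths in m; the calibration is good to about 2 mm. A picture is of the moment at which its call begins. calibration takes no time and is no camera call.
- order.hand_in(): hands the job in; it is judged then, once.
Trained networks look in the newest picture that a camera, given by its name, has taken for a name from the list of things; names that differ only in an ending like _2 or _b are one class to them, and where a whole thing is asked for, a point or a joint stands for the part that bears it (a point fixed in the world has none). Each returns a list of dicts, best first, with "conf" (0 to 1); they miss things now and then, are a little off and sometimes report something else, mostly with a low value. They report only what shows in the picture. A call takes as long as a camera call. They do not tell look-alikes from the thing itself.
- outline_of(target, camera): "region" (384x512 bool, what is visible of it) and "bbox" ([centre column, centre row, width, height] in pixels, round what is visible of it).
The state is a dict: "time_s": time; "q": joint angles; "dq": joint speeds; "joint_efforts": joint torques, N m; "eef_pos": TCP position; "eef_rot": TCP orientation; "wrist_force": force on the tool from outside, world axes, zero at the start; "torque": the same for the moment, N m; "opening": opening from 0.0 (shut) to 1.0 (fully open); "grasp_force": force on a finger pad.
Only numpy, scipy, OpenCV 4.12 (cv2) and the standard library are available. Lean on these libraries where they do the work, as an engineer would, in place of code of your own. Each camera call takes 0.05 s, during which the arm holds its last target. There are 200 camera calls.

## Task

Before the moulds are run, make sure that none of the three knurled clamp screws on the mould press has worked loose: try each clockwise, and where one turns easily run it down until it seats and nip it up firmly; one that resists firmly straight away is sound. Do not force any screw beyond a firm nip, do not shift the moulds, and leave the other things on the bench where they are.

Things in the scene. Friction and masses are not known exactly. Their poses are not given: they have to be found in the camera images.
- press: Mould press bolted to the bench: green base 116 x 352 x 16 mm; two posts 300 mm apart along its y (nuts reach 97 mm) carry a steel yoke bar 36 x 330 x 18 mm, along y, its upper face 82 mm above the bench. Three like clamp screws a, b, c stand upright in it at x 0, y -86, 0 and +86 mm; which is where varies. Origin: centre of the base's underside.
- mould_1: One of three loose two-part mould frames lying side by side on the press base, one under each screw: aluminium with a steel cover plate, 92 x 80 x 36 mm, 0.65 kg, top 52 mm above the bench. This one is at press y -86 mm. Origin: centre of its underside.
- mould_2: the like mould frame in the middle of the press
- mould_3: the like mould frame at press y +86 mm
- spare_frame: bystander: closed spare mould frame, 76 x 96 x 32 mm, beyond the press
- spare_screw: bystander: spare knurled screw of the same kind, standing on its head on the bench, 58 mm tall; not part of the press
- graver: bystander: graver with wooden mushroom handle, about 112 mm long, lying
- driver: bystander: screwdriver lying on the bench
- hammer: bystander: small hammer lying on the bench
- jar: bystander: amber jar, 54 mm across, 75 mm tall
- stone_tray: bystander: wooden tray of stones, 100 x 150 x 32 mm
- screw_a: A clamp screw. Round knurled steel head, 36 mm across, 22 mm tall, axis upright. Origin: on the axis at mid-height of the head, 102 mm above the bench (head from 91 to 113 mm, give or take 1 mm). Round it on the bar, whose face is at 82 mm, is a brass bush 21 mm across, 4 mm high. Clockwise from above tightens; it sinks 0.8 mm per rad. The pose shows where it stands, not how far it is turned.
- screw_b: A clamp screw, same shape and origin as screw_a. Any of the three may stand anywhere from 1.2 rad short of touching its mould to properly tight, and often two or all are loose. Running free it takes about 0.03 Nm; from the touch on the torque rises by roughly 0.035 Nm with each further 0.1 rad (felt when creeping or stopped). It stays where it is left, and resists turning back much the same.
- screw_c: A clamp screw, same shape and origin as screw_a. For all three, torques as felt when creeping or stopped (a brisk turn takes more): a firm nip is about 0.25 Nm, below about 0.15 is loose, from 0.35 up is overtightening. When a brisk turn stops, the hand springs back and up to 0.15 Nm too little is felt: creep the last 0.04 rad, then judge. Fingers gripping with 40 N do not slip on the head.
Mind the look-alikes: they are no part of the job. What is shaped like the mould_2 but blue or red is not meant.

How it is judged:
By the outcome, as a careful person would: the job done as asked, in the order asked, and still so for the second after the job is handed in, with the robot touching nothing.
It also fails if it takes over 72 s, if anything falls off the work surface, if the arm or the gripper's body presses on something with over 40 N, if the wrist force passes 120 N, or if a joint passes its speed limit or range.

## Working session

There is one attempt and no reset: what is moved stays moved. The work goes in short steps, Python scripts to look and compute and a tool call to move; the robot and the scene stay as the last step left them, time stands still between calls to the robot, and variables do not carry over. Pictures are saved under pics/ and viewed, at most 10 in all, crops included, and the job is handed in when it is done.

Besides the shell and the picture viewer there is one more tool, called after "Request:" as name(argument=value, ...), one argument or row to a line, values as JSON. move_arm: Moves the arm, as the interface text tells. Its arguments: {"type":"object","properties":{"series":{"type":"array","items":{"type":"array","items":{"type":"array","items":{"type":"number"}}}}},"required":["series"]}

```bash
mkdir -p pics
cat > h.py <<'E'
import numpy as np, cv2
from bench import ctrl, camera, calibration, order, outline_of
def cal(n):
    c=calibration(n); R=cv2.Rodrigues(np.array(c["rvec"],float))[0]; return np.array(c["intrinsics"]),c["k1"],R,np.array(c["tvec"],float).ravel()
def rays(n,uv):
    K,k1,R,t=cal(n); d=np.array([k1,0,0,0,0.])
    # text's model: drawn = (1+k1 r^2)*ray : OpenCV radial model
    return cv2.undistortPoints(np.array(uv,float).reshape(-1,1,2),K,d).reshape(-1,2)
def world(n,uv,z):
    K,k1,R,t=cal(n); s=rays(n,uv); p=np.c_[s,np.ones(len(s))]*np.array(z).reshape(-1,1)
    return (p-t)@R
def onplane(n,uv,h):
    K,k1,R,t=cal(n); s=rays(n,uv); d=np.c_[s,np.ones(len(s))]@R; c=-R.T@t
    return c+d*((h-c[2])/d[:,2])[:,None]
def project(n,P):
    K,k1,R,t=cal(n); return cv2.projectPoints(np.array(P,float).reshape(-1,1,3),R,t,K,np.array([k1,0,0,0,0.]))[0].reshape(-1,2)
E
python3 - <<'E'
from h import *
np.set_printoptions(precision=4,suppress=True)
for n in("top","side"):
    im,d=camera(n); cv2.imwrite(f"pics/{n}0.png",im); np.save(f"{n}d.npy",d)
    K,k1,R,t=cal(n); print(n,-R.T@t)
    for tg in("press","screw_a","mould_1"):
        for r in outline_of(tg,n):
            m=r["region"]&(d>0); v,u=np.nonzero(m)
            if len(u)<5: continue
            P=world(n,np.c_[u,v],d[v,u]); zt=np.percentile(P[:,2],95)
            tp=P[P[:,2]>zt-0.006]
            print(tg,round(r["conf"],2),np.round(r["bbox"],1),len(u),"med",np.median(P,0),"ztop",zt,"topmean",tp.mean(0), "mid",(tp.max(0)+tp.min(0))/2)
o=ctrl.get_obs()
for k in o: print(k,o[k])
E
```

```text
top [ 0.3871 -0.0486  1.094 ]
press 0.93 [236.5 192.8 124.   80.1] 2565 med [ 0.5088 -0.022   0.0211] ztop 0.0841148670163281 topmean [ 0.5201 -0.0112  0.0825] mid [ 0.5231 -0.006   0.0961]
press 0.46 [152.6 167.4  24.1  35.5] 298 med [0.5917 0.2333 0.0217] ztop 0.026096044057214173 topmean [0.5919 0.2361 0.0233] mid [0.5932 0.2356 0.0247]
press 0.19 [264.1 199.7  13.9  18.4] 152 med [ 0.4902 -0.0839  0.1118] ztop 0.11521691844642327 topmean [ 0.4918 -0.0843  0.1123] mid [ 0.4914 -0.0839  0.1132]
screw_a 0.7 [205.9 175.1  11.1  12.9] 166 med [0.5538 0.0736 0.111 ] ztop 0.11470561031230805 topmean [0.5551 0.0751 0.1118] mid [0.5551 0.0752 0.1127]
screw_a 0.67 [235.1 186.9  15.7  16.5] 158 med [ 0.5221 -0.0043  0.1129] ztop 0.11571463307102381 topmean [ 0.5232 -0.0045  0.1131] mid [ 0.5237 -0.0054  0.1136]
screw_a 0.45 [265.4 198.9  12.5  13.4] 177 med [ 0.4925 -0.0864  0.1115] ztop 0.11505597992875656 topmean [ 0.492  -0.0845  0.1122] mid [ 0.4914 -0.0853  0.1131]
screw_a 0.34 [264.4 200.3  36.5  37.7] 532 med [ 0.4765 -0.0838  0.0503] ztop 0.0543286550058502 topmean [ 0.4905 -0.0847 
[... 2630 characters left out ...]
 0.0363]
mould_1 0.72 [249.4 189.4  32.9  16.3] 285 med [0.5676 0.0636 0.0529] ztop 0.05559623772511898 topmean [0.5571 0.0637 0.0548] mid [0.5566 0.0479 0.0814]
mould_1 0.63 [250.3 231.4  38.4  32. ] 648 med [ 0.4975 -0.1157  0.0514] ztop 0.054481502502593135 topmean [ 0.4946 -0.0988  0.0532] mid [ 0.4944 -0.105   0.0652]
time_s 0.4
q [-1.3243  0.1809  1.6071  0.      1.3538 -0.2063]
dq [ 0.0022 -0.0009 -0.001  -0.0002  0.0011  0.0004]
joint_efforts [ -0.0012 -44.4308 -35.1178  -0.0003   0.0034   0.    ]
eef_pos [ 0.2516 -0.517   0.2311]
eef_rot [-0.0001  0.9745  0.2245  0.    ]
wrist_force [-1.6375  0.2898 -0.6424]
torque [ 0.0367 -0.0039 -0.0075]
grasp_force 0.0
opening 1.0016634775570685
```

Run:
```python
from h import *
from scipy.optimize import least_squares
np.set_printoptions(precision=4,suppress=True)
G=np.array([[.4925,-.0875,.102],[.5245,-.007,.102],[.555,.072,.102]])
# fit one rigid press (x,y,yaw,z) to screw head silhouettes' bbox centres? use hull-projection of head cylinder vs region centroid
a=np.linspace(0,2*np.pi,40)
cyl=np.concatenate([np.c_[.018*np.cos(a),.018*np.sin(a),0*a+h] for h in(-.011,.011)])
def box(n,p):
    q=project(n,cyl+p); return (q.min(0)+q.max(0))/2
obs={"top":[(265.4,198.9),(235.1,186.9),(205.9,175.1)],"side":[(247.4,206.3),(247.1,186.9),(248.9,174.9)]}
for i in range(3):
    f=lambda p:np.r_[box("top",p)-obs["top"][i],box("side",p)-obs["side"][i]]
    s=least_squares(f,G[i]);print(s.x,s.fun)
ims=[]
for n,(u,v) in {"top":(235,187),"side":(248,190)}.items():
    im=cv2.imread(f"pics/{n}0.png")
    c=im[v-60:v+60,u-75:u+75]; ims.append(cv2.resize(c,None,fx=2.6,fy=2.6,interpolation=cv2.INTER_CUBIC))
cv2.imwrite("pics/crop.png",np.hstack(ims))
```

```text
[ 0.4943 -0.0886  0.1027] [ 0.3062 -1.2408 -1.1767  0.1988]
[ 0.5246 -0.0073  0.1052] [ 0.1208 -0.4787 -0.4876  0.0846]
[0.559  0.0733 0.0905] [ 0.0918 -0.3555 -0.3837  0.0686]
```

View pics/crop.png

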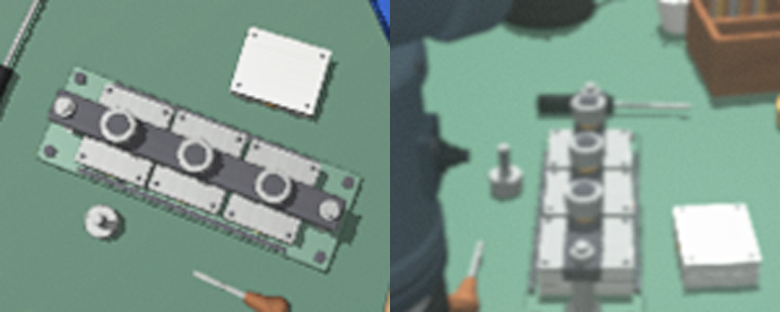

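View pics/top0.png

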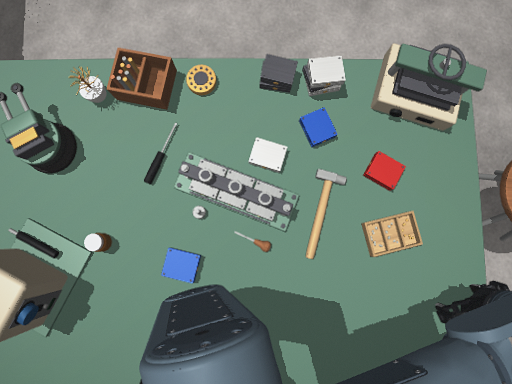

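Both views show the three screw heads in a row on the bar. In the top view they are at about (265,199), (235,187) and (206,175). The spare screw stands off to the side at (199,212). I'm moving to the nearest head first.

Request:
move_arm(
  series=[
    [[0.65,20,-14,0,-0.1],[0.65,53,-37,0,-0.2],[0.65,86,-60,0,-0.3],[0.65,119,-83,0,-0.4],[0.65,152,-106,0,-0.5],[0.65,185,-128,0,-0.6],[0.65,218,-151,0,-0.7],[0.65,251,-174,0,-0.8],[0.65,284,-197,0,-0.9],[0.65,317,-220,0,-1.0]],
  ],
)

```text
time_s: 1.23
eef_pos: [0.441, -0.1787, 0.2316]
eef_rot: [0.0, 0.746, 0.666, 0.0]
wrist_force: [0.3, -0.3, -0.3]
opening: 0.651
grasp_force: 0.0
```

```bash
cat > st.py <<'E'
import sys
from h import *
from scipy.spatial.transform import Rotation as Ro
o=ctrl.get_obs(); w,x,y,z=o["eef_rot"]; R=Ro.from_quat([x,y,z,w])
np.set_printoptions(precision=3,suppress=True)
print("t",round(o["time_s"],2),"pos",np.array(o["eef_pos"])*1000,"yaw",np.arctan2(R.as_matrix()[1,0],R.as_matrix()[0,0]),"q6",o["q"][5],"open",o["opening"],"F",np.array(o["wrist_force"]),"T",np.array(o["torque"]),"g",o["grasp_force"],"e6",o["joint_efforts"][5])
if len(sys.argv)>3: print("delta mm",R.inv().apply(np.array(list(map(float,sys.argv[1:4])))-np.array(o["eef_pos"])*1000))
E
python3 st.py 492.5 -87 150
```

```text
t 1.23 pos [ 441.013 -178.746  231.637] yaw 1.4574655610885807 q6 -0.5219193835163186 open 0.6509447205673533 F [ 0.291 -0.253 -0.349] T [-0.012  0.007  0.049] g 0.0 e6 0.19527750089764595
delta mm [97.015 40.716 81.628]
```

Request:
move_arm(
  series=[
    [[0.65,30,13,15,-0.08],[0.65,62,26,40,-0.16],[0.65,90,38,65,-0.24],[0.65,98,41.5,85,-0.3],[0.65,98,41.5,92,-0.3],[0.65,98,41.5,100,-0.3],[0.65,98,41.5,112,-0.3],[0.65,98,41.5,124,-0.3],[0.65,98,41.5,136,-0.3],[0.65,98,41.5,143,-0.3]],
  ],
)

```text
time_s: 2.07
eef_pos: [0.493, -0.0896, 0.0882]
eef_rot: [0.0, 0.641, 0.767, -0.0]
wrist_force: [-0.3, 0.7, -0.1]
opening: 0.653
grasp_force: 0.0
```

```bash
python3 st.py 492.5 -87 88
python3 - <<'E'
from h import *
ims=[]
for n,p in {"top":(265,199),"side":(248,200)}.items():
    im,d=camera(n); u,v=p
    ims.append(cv2.resize(im[v-50:v+50,u-65:u+65],None,fx=3,fy=3,interpolation=cv2.INTER_CUBIC))
cv2.imwrite("pics/s1.png",np.hstack(ims))
E
```

```text
t 2.07 pos [492.966 -89.632  88.185] yaw 1.7491865952026795 q6 -0.5951668241854321 open 0.6531514985805404 F [-0.281  0.658 -0.122] T [ 0.02  -0.019  0.041] g 0.0 e6 -0.0020499662059592083
delta mm [2.673 0.009 0.183]
```

View pics/s1.png

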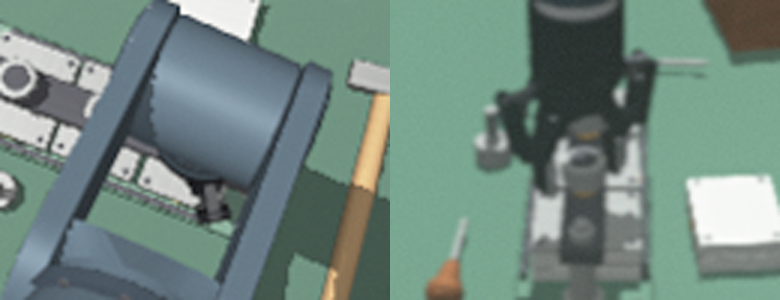

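The side view shows the fingers on either side of the first head, at about (545,185) and (630,165) in the crop, with the head between them. I'm closing on it.

Request:
move_arm(
  series=[
    [[0.65,1.5,0,0,0],[0.5,1.5,0,0,0],[0.3,1.5,0,0,0],[0.1,1.5,0,0,0],[0.0,1.5,0,0,0],[0.0,1.5,0,0,0],[0.0,1.5,0,0,0],[0.0,1.5,0,0,0],[0.0,1.5,0,0,0],[0.0,1.5,0,0,0]],
  ],
)

```text
time_s: 3.0
eef_pos: [0.4953, -0.087, 0.0901]
eef_rot: [0.002, 0.64, 0.768, 0.001]
wrist_force: [5.1, 2.0, 0.8]
opening: 0.398
grasp_force: 59.8
```

```bash
python3 st.py
```

```text
t 3.0 pos [495.317 -86.95   90.104] yaw 1.7524619705887632 q6 -0.5934956929260085 open 0.39761665850865086 F [5.111 2.009 0.76 ] T [ 0.294 -0.68  -0.014] g 59.78191137313843 e6 -0.023858820204623044
```

Request:
move_arm(
  series=[
    [[0,0,1.5,0,0],[0,0,2.5,0,0],[0,0,2.5,0,0.01],[0,0,2.5,0,0.02],[0,0,2.5,0,0.03],[0,0,2.5,0,0.04],[0,0,2.5,0,0.05],[0,0,2.5,0,0.06],[0,0,2.5,0,0.07],[0,0,2.5,0,0.08]],
  ],
)

```text
time_s: 3.83
eef_pos: [0.4956, -0.0869, 0.09]
eef_rot: [0.001, 0.67, 0.742, -0.0]
wrist_force: [-6.2, -1.1, 9.8]
opening: 0.4
grasp_force: 60.8
```

```bash
python3 st.py
```

```text
t 3.83 pos [495.563 -86.875  90.035] yaw 1.6729425889289946 q6 -0.5103694721840254 open 0.4002041169022308 F [-6.247 -1.14   9.808] T [-0.144  0.958  0.145] g 60.76271653175354 e6 -0.0020774815493496135
```

Request:
move_arm(
  series=[
    [[0,0,-0.8,0,0],[0,0,-0.8,0,0.015],[0,0,-0.8,0,0.03],[0,0,-0.8,0,0.045],[0,0,-0.8,0,0.06],[0,0,-0.8,0,0.07],[0,0,-0.8,0,0.08],[0,0,-0.8,0,0.085],[0,0,-0.8,0,0.09],[0,0,-0.8,0,0.095]],
  ],
)

```text
time_s: 4.67
eef_pos: [0.4956, -0.0869, 0.0901]
eef_rot: [0.001, 0.705, 0.71, 0.0]
wrist_force: [-0.6, 0.6, 6.2]
opening: 0.4
grasp_force: 60.4
```

```bash
python3 st.py; python3 -c "
from h import *
camera('top');o=ctrl.get_obs();print(o['torque'],o['wrist_force'])
camera('top');o=ctrl.get_obs();print(o['torque'],o['wrist_force'])"
```

```text
t 4.67 pos [495.635 -86.885  90.064] yaw 1.5780704829530696 q6 -0.4164916418257486 open 0.40017364146389384 F [-0.567  0.589  6.2  ] T [0.006 0.263 0.186] g 60.40915489196777 e6 0.10471792425960302
[0.01474188 0.2568975  0.1333003 ] [-1.36621028  0.16140739  7.37663115]
[0.02024571 0.2979731  0.05309322] [-1.06246939  0.84160764  6.11090872]
```

```bash
cat > rd.py <<'E'
from h import *
r=[]
for i in range(6):
    o=ctrl.get_obs(); r.append(o["torque"][2]); camera('top')
print(np.round(r,3),"mean",np.mean(r).round(3), "q6",o["q"][5],"t",o["time_s"],"F",np.round(o["wrist_force"],1))
E
python3 rd.py
```

```text
[0.053 0.169 0.091 0.076 0.127 0.111] mean 0.104 q6 -0.416611681239878 t 5.0167 F [-0.8 -0.2  6.6]
```

Request:
move_arm(
  series=[
    [[0,0,0,0,0.01],[0,0,0,0,0.02],[0,0,0,0,0.03],[0,0,0,0,0.04],[0,0,0,0,0.05],[0,0,0,0,0.06],[0,0,0,0,0.07],[0,0,0,0,0.08],[0,0,0,0,0.085],[0,0,0,0,0.09]],
  ],
)

```text
time_s: 5.9
eef_pos: [0.4957, -0.0869, 0.09]
eef_rot: [0.001, 0.736, 0.677, 0.0]
wrist_force: [0.0, -0.4, 6.1]
opening: 0.404
grasp_force: 60.4
```

```bash
python3 rd.py
```

```text
[0.228 0.231 0.165 0.109 0.188 0.158] mean 0.18 q6 -0.32671195220030763 t 6.15 F [-0.2  0.7  5.8]
```

```bash
sed -i 's/range(6)/range(10)/' rd.py; python3 rd.py
```

```text
[0.169 0.113 0.162 0.138 0.209 0.234 0.187 0.184 0.09  0.152] mean 0.164 q6 -0.32664780235620683 t 6.65 F [-0.5  0.4  7.1]
```

Request:
move_arm(
  series=[
    [[0,0,0,0,0.015],[0,0,0,0,0.03],[0,0,0,0,0.045],[0,0,0,0,0.06],[0,0,0,0,0.075],[0,0,0,0,0.085],[0,0,0,0,0.095],[0,0,0,0,0.105],[0,0,0,0,0.11],[0,0,0,0,0.115]],
  ],
)

```text
time_s: 7.53
eef_pos: [0.4959, -0.0869, 0.09]
eef_rot: [0.002, 0.773, 0.634, 0.001]
wrist_force: [0.9, 0.2, 5.9]
opening: 0.402
grasp_force: 60.3
```

```bash
python3 rd.py
```

```text
[0.246 0.236 0.219 0.179 0.148 0.168 0.234 0.208 0.161 0.204] mean 0.2 q6 -0.21176954572045656 t 7.9833 F [ 0.5 -0.   5.3]
```

Request:
move_arm(
  series=[
    [[0,0,0,0,0.015],[0,0,0,0,0.03],[0,0,0,0,0.045],[0,0,0,0,0.06],[0,0,0,0,0.075],[0,0,0,0,0.09],[0,0,0,0,0.105],[0,0,0,0,0.115],[0,0,0,0,0.125],[0,0,0,0,0.13]],
  ],
)

```text
time_s: 8.87
eef_pos: [0.4961, -0.0869, 0.09]
eef_rot: [0.002, 0.813, 0.582, 0.001]
wrist_force: [1.7, -0.0, 5.2]
opening: 0.401
grasp_force: 60.2
```

```bash
python3 rd.py
```

```text
[0.285 0.307 0.212 0.251 0.272 0.245 0.225 0.286 0.247 0.252] mean 0.258 q6 -0.08177397951760294 t 9.3167 F [2.  0.3 4.5]
```

Screw 1 is nipped at about 0.25 Nm. I'm releasing it and going to the middle screw.

Request:
move_arm(
  series=[
    [[0.65,0,0,0,0],[0.65,0,0,0,0],[0.65,0,0,0,0],[0.65,0,0,-15,0],[0.65,0,0,-40,0],[0.65,5,0,-45,-0.05],[0.65,30,1.5,-45,-0.15],[0.65,60,3,-45,-0.27],[0.65,82,3.5,-45,-0.38],[0.65,86,3.8,-45,-0.5]],
  ],
)

```text
time_s: 10.2
eef_pos: [0.5263, -0.0033, 0.1334]
eef_rot: [-0.0, 0.641, 0.768, 0.0]
wrist_force: [-1.1, 0.0, -0.3]
opening: 0.652
grasp_force: 0.0
```

```bash
python3 st.py 527.4 -6.9 89
```

```text
t 10.2 pos [526.338  -3.267 133.361] yaw 1.7501788609294993 q6 -0.4124987073303916 open 0.6519133318276621 F [-1.052  0.045 -0.26 ] T [ 0.042  0.047 -0.017] g 0.0 e6 2.4017125368118286
delta mm [-3.809  0.377 44.357]
```

Request:
move_arm(
  series=[
    [[0.65,-3,0.4,4,0],[0.65,-3,0.4,12,0],[0.65,-3,0.4,24,0],[0.65,-3,0.4,36,0],[0.65,-3,0.4,43,0],[0.3,-3,0.4,43,0],[0,-3,0.4,43,0],[0,-3,0.4,43,0],[0,-3,0.4,43,0],[0,-3,0.4,43,0]],
  ],
)

```text
time_s: 11.03
eef_pos: [0.5271, -0.0089, 0.0893]
eef_rot: [0.0, 0.644, 0.765, 0.001]
wrist_force: [7.4, 0.9, -11.6]
opening: 0.401
grasp_force: 61.2
```

```bash
python3 st.py 527.4 -6.9 89
```

```text
t 11.03 pos [527.116  -8.872  89.302] yaw 1.741586750321504 q6 -0.41398872426839395 open 0.4008752636864299 F [  7.371   0.945 -11.644] T [ 0.13  -0.858  0.034] g 61.22007429599762 e6 -0.024424981093034148
delta mm [1.895 0.615 0.304]
```

Request:
move_arm(
  series=[
    [[0,0,1.2,0,0],[0,0,2.4,0,0.01],[0,0,2.4,0,0.025],[0,0,2.4,0,0.04],[0,0,2.4,0,0.055],[0,0,2.4,0,0.07],[0,0,2.4,0,0.08],[0,0,2.4,0,0.09],[0,0,2.4,0,0.095],[0,0,2.4,0,0.1]],
  ],
)

```text
time_s: 11.87
eef_pos: [0.5272, -0.0088, 0.0892]
eef_rot: [-0.002, 0.682, 0.732, -0.001]
wrist_force: [-3.8, -2.7, -7.6]
opening: 0.401
grasp_force: 62.0
```

```bash
python3 st.py; python3 rd.py
```

```text
t 11.87 pos [527.183  -8.782  89.174] yaw 1.6416628684094776 q6 -0.31153402883476844 open 0.4014712049698945 F [-3.795 -2.657 -7.625] T [-0.537  0.803  0.07 ] g 62.023444175720215 e6 -0.02975734183564782
[ 0.07  -0.006 -0.014 -0.021 -0.03   0.006  0.013 -0.021 -0.066 -0.033] mean -0.01 q6 -0.3117305736685225 t 12.3167 F [-3.9 -3.2 -9.5]
```

Request:
move_arm(
  series=[
    [[0,0,-0.8,0,0.06],[0,0,-0.8,0,0.13],[0,0,-0.8,0,0.2],[0,0,-0.8,0,0.27],[0,0,-0.8,0,0.34],[0,0,-0.8,0,0.39],[0,0,-0.8,0,0.42],[0,0,-0.8,0,0.43],[0,0,-0.8,0,0.44],[0,0,-0.8,0,0.45]],
  ],
)

```text
time_s: 13.2
eef_pos: [0.5269, -0.0087, 0.0889]
eef_rot: [-0.001, 0.828, 0.561, -0.001]
wrist_force: [-1.2, -3.8, -18.1]
opening: 0.401
grasp_force: 61.4
```

```bash
python3 rd.py
```

```text
[ 0.098  0.015 -0.001  0.036 -0.021  0.022  0.009 -0.078 -0.027  0.004] mean 0.006 q6 0.1366253779024007 t 13.65 F [ -0.9  -5.7 -20.4]
```

Request:
move_arm(
  series=[
    [[0,0,0,0.4,0.05],[0,0,0,0.7,0.12],[0,0,0,0.8,0.19],[0,0,0,0.9,0.26],[0,0,0,1.0,0.33],[0,0,0,1.1,0.39],[0,0,0,1.1,0.42],[0,0,0,1.1,0.43],[0,0,0,1.1,0.44],[0,0,0,1.1,0.45]],
  ],
)

```text
time_s: 14.53
eef_pos: [0.5268, -0.0086, 0.0886]
eef_rot: [-0.001, 0.932, 0.363, -0.002]
wrist_force: [-4.4, -4.6, -14.7]
opening: 0.4
grasp_force: 62.0
```

```bash
python3 rd.py
```

```text
[ 0.079 -0.003 -0.013 -0.076  0.004 -0.024 -0.004 -0.05  -0.028 -0.024] mean -0.014 q6 0.5866045977166107 t 14.9833 F [ -4.1  -5.4 -14.2]
```

Request:
move_arm(
  series=[
    [[0,-0.5,0.2,0.3,0.05],[0,-1,0.3,0.5,0.12],[0,-1.5,0.3,0.6,0.19],[0,-1.5,0.3,0.7,0.26],[0,-1.5,0.3,0.8,0.33],[0,-1.5,0.3,0.9,0.39],[0,-1.5,0.3,0.9,0.42],[0,-1.5,0.3,0.9,0.43],[0,-1.5,0.3,0.9,0.44],[0,-1.5,0.3,0.9,0.45]],
  ],
)

```text
time_s: 15.87
eef_pos: [0.5268, -0.0085, 0.0885]
eef_rot: [-0.001, 0.989, 0.146, -0.001]
wrist_force: [-5.0, 3.4, -8.6]
opening: 0.398
grasp_force: 62.6
```

```bash
python3 rd.py
```

```text
[0.251 0.195 0.114 0.163 0.148 0.121 0.121 0.194 0.089 0.159] mean 0.155 q6 1.033054753962683 t 16.3167 F [-5.4  2.9 -7.3]
```

Request:
move_arm(
  series=[
    [[0,0,0,0,0.01],[0,0,0,0,0.02],[0,0,0,0,0.03],[0,0,0,0,0.04],[0,0,0,0,0.05],[0,0,0,0,0.06],[0,0,0,0,0.065],[0,0,0,0,0.07],[0,0,0,0,0.075],[0,0,0,0,0.08]],
  ],
)

```text
time_s: 17.2
eef_pos: [0.5268, -0.0085, 0.0885]
eef_rot: [-0.001, 0.994, 0.107, -0.001]
wrist_force: [-4.5, 3.4, -9.3]
opening: 0.4
grasp_force: 62.6
```

```bash
python3 rd.py
```

```text
[0.312 0.322 0.201 0.215 0.342 0.248 0.195 0.229 0.297 0.211] mean 0.257 q6 1.1129387448333392 t 17.65 F [-4.5  3.1 -8.4]
```

The middle screw is nipped too. It needed about 1.5 rad before it seated. Next is the third.

Request:
move_arm(
  series=[
    [[0.65,0,0,0,0],[0.65,0,0,0,0],[0.65,0,0,0,0],[0.65,0,0,-15,0],[0.65,0,0,-40,-0.03],[0.65,4,-6,-45,-0.13],[0.65,16,-24,-45,-0.25],[0.65,30,-45,-45,-0.37],[0.65,42,-63,-45,-0.49],[0.65,47.5,-71.5,-45,-0.61]],
  ],
)

```text
time_s: 18.53
eef_pos: [0.5613, 0.0719, 0.1354]
eef_rot: [0.001, 0.915, 0.403, 0.002]
wrist_force: [0.3, -0.4, 0.6]
opening: 0.652
grasp_force: 0.0
```

Request:
move_arm(
  series=[
    [[0.65,0,0,0,-0.12],[0.65,0,0,0,-0.24],[0.65,0,0,0,-0.36],[0.65,0,0,0,-0.48],[0.65,0,0,0,-0.6],[0.65,0,0,0,-0.72],[0.65,0,0,0,-0.83],[0.65,0,0,0,-0.89],[0.65,0,0,0,-0.89],[0.65,0,0,0,-0.89]],
  ],
)

```text
time_s: 19.37
eef_pos: [0.56, 0.0699, 0.1346]
eef_rot: [0.001, 0.656, 0.755, 0.001]
wrist_force: [-1.2, 0.4, 0.0]
opening: 0.647
grasp_force: 0.0
```

```bash
python3 st.py 558.2 71 89.5
```

```text
t 19.37 pos [559.952  69.936 134.559] yaw 1.7106788578573364 q6 -0.22602933297609074 open 0.6465061930489268 F [-1.243  0.436  0.017] T [-0.017  0.05  -0.031] g 0.0 e6 -0.22912083193659782
delta mm [ 1.323 -1.718 45.054]
```

Request:
move_arm(
  series=[
    [[0.65,1.5,-1.5,4,0],[0.65,1.5,-1.5,12,0],[0.65,1.5,-1.5,24,0],[0.65,1.5,-1.5,36,0],[0.65,1.5,-1.5,45,0],[0.3,1.5,-1.5,45,0],[0,1.5,-1.5,45,0],[0,1.5,-1.5,45,0],[0,1.5,-1.5,45,0],[0,1.5,-1.5,45,0]],
  ],
)

```text
time_s: 20.2
eef_pos: [0.5586, 0.0718, 0.0872]
eef_rot: [0.001, 0.655, 0.755, 0.001]
wrist_force: [11.8, 3.0, -16.4]
opening: 0.4
grasp_force: 61.4
```

```bash
python3 st.py
```

```text
t 20.2 pos [558.58   71.783  87.177] yaw 1.712206558966173 q6 -0.22581098757254559 open 0.3997002374695197 F [ 11.781   2.998 -16.428] T [ 0.366 -1.555  0.013] g 61.426706314086914 e6 0.004532467864919454
```

Request:
move_arm(
  series=[
    [[0,0,1.0,0.4,0],[0,0,2,0.6,0.01],[0,0,2,0.6,0.02],[0,0,2,0.6,0.03],[0,0,2,0.6,0.04],[0,0,2,0.6,0.05],[0,0,2,0.6,0.06],[0,0,2,0.6,0.065],[0,0,2,0.6,0.07],[0,0,2,0.6,0.075]],
  ],
)

```text
time_s: 21.03
eef_pos: [0.5587, 0.0718, 0.0871]
eef_rot: [-0.0, 0.683, 0.73, -0.0]
wrist_force: [4.1, 2.3, -14.9]
opening: 0.402
grasp_force: 62.1
```

```bash
python3 rd.py
```

```text
[0.397 0.294 0.274 0.338 0.278 0.29  0.267 0.285 0.295 0.356] mean 0.307 q6 -0.15010676664289002 t 21.4833 F [  4.3   2.8 -15.9]
```

The third screw resisted straight away, at about 0.30 Nm, so it is sound. I'm letting go and lifting clear.

Request:
move_arm(
  series=[
    [[0.65,0,0,0,0],[0.65,0,0,0,0],[0.65,0,0,0,0],[0.65,0,0,-10,0],[0.65,0,0,-30,0],[0.65,0,0,-60,0],[0.65,0,0,-90,0],[0.65,0,0,-110,0],[0.65,0,0,-110,0],[0.65,0,0,-110,0]],
  ],
)

```text
time_s: 22.37
eef_pos: [0.5604, 0.0714, 0.2007]
eef_rot: [0.002, 0.683, 0.73, 0.002]
wrist_force: [0.3, 0.8, -0.8]
opening: 0.651
grasp_force: 0.0
```

Request:
move_arm(
  series=[
    [[0.65,-30,0,0,0],[0.65,-60,0,0,0],[0.65,-95,0,0,0],[0.65,-130,0,0,0],[0.65,-165,0,0,0],[0.65,-200,0,0,0],[0.65,-235,0,0,0],[0.65,-270,0,0,0],[0.65,-290,0,0,0],[0.65,-300,0,0,0]],
  ],
)

```text
time_s: 23.2
eef_pos: [0.5781, -0.2306, 0.1964]
eef_rot: [-0.001, 0.684, 0.729, -0.001]
wrist_force: [-0.2, 1.2, 0.5]
opening: 0.651
grasp_force: 0.0
```

```bash
python3 st.py
python3 - <<'E'
from h import *
ims=[]
for n,p in {"top":(235,187),"side":(248,190)}.items():
    im,d=camera(n); u,v=p
    ims.append(cv2.resize(im[v-60:v+60,u-75:u+75],None,fx=2.6,fy=2.6,interpolation=cv2.INTER_CUBIC))
cv2.imwrite("pics/end.png",np.hstack(ims))
E
```

```text
t 23.2 pos [ 578.099 -230.593  196.428] yaw 1.6346805746594957 q6 -0.6332981240110352 open 0.650768061300697 F [-0.228  1.222  0.544] T [-0.023  0.05  -0.05 ] g 0.0 e6 -0.043761979322880507
```

View pics/end.png

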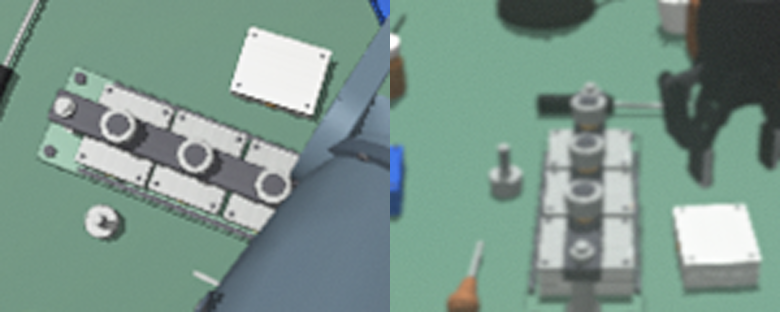

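The moulds (crop rows 80–240 in the top half of the picture), the spare screw at (102,222) and the spare frame at (280,70) are where they were at the start, and the gripper touches nothing. I'm handing in.

```bash
python3 -c "
from h import *
print(order.hand_in())"
```

```text
the job is handed in; nothing more can be done
None
```

I handed the job in: the screws at press y −86 and 0 mm were loose and are now nipped to about 0.26 Nm, and the one at +86 mm was sound at about 0.30 Nm; no moulds or bystanders in view had moved.

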